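Hang the splash hood on the rod and hold the cell block hole-up

TASK

The white splash hood stands over a grey cell end block that lies on its side. Hang the hood astride the horizontal steel rod so that it stays there by itself, then pick up the block, find the end with the blind hole, turn that end to face up and finish while holding the block in the gripper like that, well clear of the bench (about 15 cm or more). Do not disturb the beaker, the jar or the wrench.

Things in the scene. Friction and masses are not known exactly. Their poses are not given: they have to be found in the camera images.
- hood_grip (a point): Centre of the grip fin on top of the loose white plastic splash hood (about 0.22 kg). Axes: x along the fin and the ridge, z up. The fin is 44 mm long (x), 10 mm thick (y), and reaches from the ridge, 21 mm below this point, to 15 mm above it. The feet are 138 mm below. At the start the hood stands over the block, left or right of the robot
- hood_apex (a point): Inner apex of the hood, 27 mm under hood_grip, same axes. A rigid bent sheet like a little house: two 45 degree slopes (4 mm thick) under the ridge, then upright legs 62 mm high, inner faces 51 and outer faces 55 mm either side along y; 60 mm deep along x, both x ends open. Hung astride, the rod nests here along x, its centre line 11 mm below this point
- rod_mid (a point): Middle of the fixed horizontal steel rod, on its centre line, 150 mm above the bench; diameter 16 mm, running along this point's x. Posts 170 mm tall with clamps 125 mm either side of the middle (inner faces of the clamps 112 mm from it), on feet 50 x 90 x 10 mm. When the hood hangs on it, hood_grip is 38 mm above the rod's centre line
- block_center (a point): Centre of the loose grey plastic end block (about 0.13 kg): a prism 40 x 40 mm (y, z) and 50 mm long (x), lying on its side, centre 20 mm up. A round blind hole, 26 mm across and 32 mm deep, opens in the middle of one square end, on this point's +x side; the other end is solid. The hole may point to the robot or to a side, up to 20 degrees past square, never straight away
- beaker: Bystander: glass beaker, 68 mm across, 85 mm high, origin at the centre of its base; loose
- jar: Bystander: amber glass jar, 56 mm across, 75 mm high, origin at the centre of its base; loose
- wrench: Bystander: steel wrench 160 mm long lying along its own x; origin at its underside; loose
There are look-alikes about, which are no part of the job. Of the things shaped like the part that bears hood_grip, the white one is meant.

How it is judged:
On the way, in this order (a step that is already met when the one before it is completed fails the run):
1. the hood hangs astride the rod, let go (contact force between hood and rod above 0.5 N and contact force between hood and the arm below 0.1 N and contact force between hood and the fingers below 0.1 N and z of hood_grip in the frame of rod_mid between 0.025 and 0.05 m and angle between hood_grip's own z axis and vertical below 0.3 rad and linear speed of hood below 0.1 m/s), for 0.3 s.
2. the block is lifted off the bench in the gripper (height (world z) of block_center above 0.07 m and contact force between block and the fingers above 1 N), for 0.1 s.
At the end, for the whole second after the job is handed in: Block held still in the fingers, centre over 120 mm above the bench, hole end up within 0.3 rad, touching no hood, rod or bystander; hood at rest astride the rod, untouched by the robot, upright within 0.3 rad, grip point 25 to 50 mm above the rod's centre line (all of step 1 and height (world z) of block_center above 0.12 m and angle between block_center's own x axis and vertical below 0.3 rad and contact force between block and the fingers above 1 N and linear speed of block below 0.03 m/s and contact force between block and hood below 0.1 N and contact force between block and rod below 0.1 N and contact force between block and beaker below 0.1 N and contact force between block and jar below 0.1 N and contact force between block and wrench below 0.1 N); the arm keeps its last pose, push and grip.
It fails at once if a bystander was disturbed (moved more than 40 mm) (distance of any of beaker, jar, wrench from where it was at the start of the episode above 0.04 m).
It also fails if it takes over 72 s, if anything falls off the work surface, if the arm or the gripper's body presses on something with over 40 N, if the wrist force passes 120 N, or if a joint passes its speed limit or range.

ROBOT

A 6-joint arm with a two-finger parallel gripper is mounted at the origin on the work surface. World frame = base frame: x ahead of the robot, y to its left, z up, the work surface at z = 0. Lengths are in m, angles in rad, forces in N, time in s.
With the tool pointing down it reaches from about 0.35 to 0.975 m from the base axis. Payload 4.9 kg.
Tool frame: the origin (TCP) lies between the finger pads; the fingertips stand 25 mm ahead of it and the grasp point (between the pads) lies 6 mm ahead of it; z points along the fingers, y is the line along which they close (so a half turn about z gives the same grasp; the last joint's range is limited). The gripper opens to 85 mm and grips with 20 to 120 N. Pads are 22 mm wide; open, the fingers measure 114 mm over their backs; the gripper's body (76 mm by 85 mm) begins 54 mm behind the grasp point. The pads swing forward as they close: fully open they stand 13 mm farther back than shut.
Start: joints at [-1.296, 0.053, 1.613, -0, 1.476, -0.119], TCP at [0.24, -0.577, 0.229] pointing down, gripper open.
Joint ranges: [-3.01, 3.01], [-1.01, 2.22], [0.06, 2.58], [-1.02, 4.17], [0.09, 2.62], [-3.14, 3.14]. Speed limits (rad/s): [2.57, 2.57, 3.14, 3.14, 3.14, 3.14].

INTERFACE

Orientations are given as a unit quaternion [w, x, y, z].
In Python, from plant import manip gives the robot as it stands.
- The arm moves only by the shell command python3 -m inch 'ROWS'. ROWS is JSON, a list of rows, each a list of 3 entries, a list of its own where there are three numbers: the shift along the tool's x, y, z in m, then the turn, a rotation vector about the tool's x, y, z in rad, then the opening, from 0 (shut) to 1 (fully open). A call has 1 to 8 rows; each row shifts and turns the commanded pose from where the row before left it, along the tool's axes as they then stand; what a row does not reach is not made up. A row lasts 1/10 s, in which the tool goes at most 50 mm and 8.59 degrees, less where a joint would pass 70% of its speed; a pose out of reach is approached as far as the arm can. A call with a gripper value outside its range is refused whole. The fingers move at their own pace and stop on an object; the grip force is fixed at half the most. Time passes only in rows, so rows that do not move let the fingers close. It gives the time, the measured TCP pose, the force, the opening and the grip force at its end, in the units of the state.
- manip.state(): the state, without advancing time (a new reading comes with each control period).
- manip.grab_frame(name): name is "scene" or "top"; returns (picture, depth): 420x560x3 uint8, red, green, blue; 420x560 float32, m along the optical axis (not along the pixel's ray), 0 where there is no reading.
- manip.camera_params(name): a dict with "camera_matrix" (3x3 intrinsics, pixels), "rvec" (rotation vector, rad) and "tvec" (3), from world to camera coordinates, as OpenCV has them. Camera axes: x right, y down, z forward; pixel columns grow to the right and rows downward; lengths in m; the calibration is good to about 2 mm. A picture is of the moment at which its call begins. camera_params takes no time and is no camera call.
- manip.job_done(): hands the job in; it is judged then, once.
Trained networks look in the newest picture that a camera, given by its name, has taken for a name from the list of things; names that differ only in an ending like _2 or _b are one class to them, and where a whole thing is asked for, a point or a joint stands for the part that bears it (a point fixed in the world has none). Each returns a list of dicts, best first, with "score" (0 to 1); they miss things now and then, are a little off and sometimes report something else, mostly with a low value. They report only what shows in the picture. A call takes as long as a camera call. They do not tell look-alikes from the thing itself.
- manip.look_for(camera, label): "point" ([x, y, z] in m, in world coordinates, good to about 4 mm: the middle of the surface that is visible of it).
The state is a dict: "time": time; "joint_pos": joint angles; "joint_vel": joint speeds; "joint_efforts": joint torques, N m; "tool_pos": TCP position; "tool_rot": TCP orientation; "contact_force": force on the tool from outside, world axes, zero at the start; "ft_torque": the same for the moment, N m; "gripper_width": opening from 0.0 (shut) to 1.0 (fully open); "grasp_force": force on a finger pad.
Only numpy, scipy, OpenCV 4.12 (cv2) and the standard library are available. Lean on these libraries where they do the work, as an engineer would, in place of code of your own. Each camera call takes 0.05 s, during which the arm holds its last target. There are 200 camera calls.

## Working session

There is one attempt and no reset: what is moved stays moved. The work goes in short steps, Python scripts to look and compute and a shell command to move; the robot and the scene stay as the last step left them, time stands still between calls to the robot, and variables do not carry over. Pictures are saved under pics/ and viewed, at most 10 in all, crops included, and the job is handed in when it is done.

```bash
mkdir -p pics; cat > h.py <<'E'
import numpy as np,cv2
from plant import manip
from scipy.spatial.transform import Rotation as R
def cam(n):
    p=manip.camera_params(n);return np.array(p["camera_matrix"]),cv2.Rodrigues(np.array(p["rvec"],float))[0],np.array(p["tvec"],float).ravel()
def proj(n,P):
    K,r,t=cam(n);c=np.atleast_2d(P)@r.T+t;u=c@K.T;return u[:,:2]/u[:,2:]
def cloud(n,d):
    K,r,t=cam(n);v,u=np.mgrid[:d.shape[0],:d.shape[1]]
    c=np.stack([(u-K[0,2])/K[0,0]*d,(v-K[1,2])/K[1,1]*d,d],-1);return (c-t)@r
def save(n,img,s=1): cv2.imwrite(f"pics/{n}.png",cv2.resize(img[...,::-1],None,fx=s,fy=s))
E
python3 - <<'E'
from h import *
ims=[]
for n in("scene","top"):
    p,d=manip.grab_frame(n);np.savez(f"f_{n}.npz",p=p,d=d);save(n,p)
    for l in("hood_grip","block_center","rod_mid","beaker","jar","wrench"):
        for q in manip.look_for(n,l)[:3]: print(n,l,np.round(q["point"],3),round(q["score"],2),proj(n,q["point"]).round()[0])
print({k:np.round(v,3) for k,v in manip.state().items()})
E
```

```text
scene hood_grip [0.391 0.137 0.08 ] 0.9 [369. 188.]
scene hood_grip [0.741 0.232 0.089] 0.82 [340. 308.]
scene hood_grip [0.556 0.19  0.085] 0.78 [360. 239.]
scene block_center [0.564 0.177 0.038] 0.76 [351. 251.]
scene rod_mid [ 0.68  -0.198  0.047] 0.71 [200. 216.]
scene beaker [ 0.748 -0.014  0.053] 0.85 [242. 266.]
scene jar [ 0.626 -0.374  0.053] 0.65 [162. 175.]
scene wrench [0.642 0.418 0.005] 0.84 [431. 332.]
top hood_grip [0.695 0.214 0.09 ] 0.92 [194. 170.]
top hood_grip [ 0.593 -0.     0.09 ] 0.84 [272. 206.]
top hood_grip [0.36  0.125 0.09 ] 0.81 [226. 292.]
top rod_mid [ 0.607 -0.207  0.096] 0.65 [347. 199.]
top beaker [ 0.768 -0.012  0.039] 0.86 [275. 149.]
top jar [ 0.612 -0.384  0.078] 0.96 [410. 197.]
top wrench [0.634 0.419 0.006] 0.61 [127. 199.]
{'time': np.float64(0.7), 'joint_pos': array([-1.296,  0.053,  1.613, -0.   ,  1.476, -0.119]), 'joint_vel': array([-0.001, -0.   ,  0.   ,  0.001, -0.   , -0.001]), 'joint_efforts': array([-2.0000e-03, -3.9355e+01, -3.7037e+01, -0.0000e+00,  0.0000e+00,
       -0.0000e+00]), 'tool_pos': array([ 0.24 , -0.577,  0.229]), 'tool_rot': array([ 0.   ,  0.981,  0.196, -0.   ]), 'contact_force': array([ 0.873, -0.084, -0.266]), 'ft_torque': array([ 0.086, -0.04 ,  0.089]), 'grasp_force': np.float64(0.0), 'gripper_width': np.float64(1.002)}
```

View pics/scene.png

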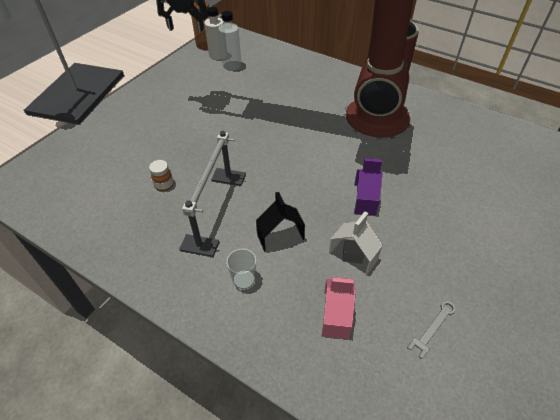

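View pics/top.png

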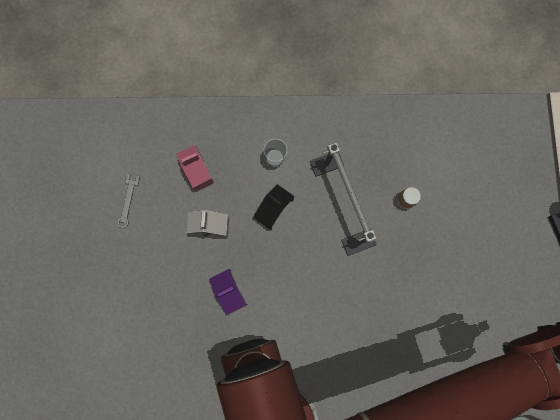

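Scene picture: hood-like things are purple (369,188), black (280,225), white (357,243) and pink (340,308). By colour the white one is meant, at (357,243) in scene and (207,223) in top. The rod runs from (190,208) to (223,138) in scene, with the jar at (161,175), the beaker at (242,268) and the wrench at (432,330). I'll measure now and check the choice in a crop.

```bash
python3 - <<'E'
from h import *
def ax(P):
    c=P.mean(0);u=np.linalg.svd(P-c,full_matrices=False)[2][0];return c,u
for n in("scene","top"):
    f=np.load(f"f_{n}.npz");p,d=f["p"],f["d"];W=cloud(n,d);ok=d>0
    bx=lambda a,b,c,e,z0,z1: ok&(W[...,0]>a)&(W[...,0]<b)&(W[...,1]>c)&(W[...,1]<e)&(W[...,2]>z0)&(W[...,2]<z1)
    m=bx(.45,.65,.1,.28,.125,.16);P=W[m];c,u=ax(P[:,:2])
    s=(P[:,:2]-c)@u;t=(P[:,:2]-c)@[-u[1],u[0]]
    print(n,"fin",m.sum(),P.mean(0).round(3),P[:,2].max().round(3),"mid",(c+u*(s.max()+s.min())/2).round(3),"len",np.ptp(s).round(3),np.ptp(t).round(3),"ang",np.degrees(np.arctan2(u[1],u[0])).round(1))
    m=bx(.45,.65,.1,.28,.03,.16);P=W[m];print(" all",P.min(0).round(3),P.max(0).round(3))
    m=bx(.45,.8,-.36,-.1,.14,.20);P=W[m];c,u=ax(P[:,:2]);s=(P[:,:2]-c)@u
    print(" rod",m.sum(),(c+u*(s.max()+s.min())/2).round(4),"len",np.ptp(s).round(3),"ang",np.degrees(np.arctan2(u[1],u[0])).round(1),P[:,2].max().round(3))
    hi=P[P[:,2]>.162];k=((hi[:,:2]-c)@u)>0;print(" posts",hi[k].mean(0).round(3),hi[~k].mean(0).round(3))
a=np.load("f_scene.npz")["p"][195:290,300:400];b=np.load("f_top.npz")["p"][185:265,175:245]
a=cv2.resize(a,(600,570),interpolation=2)
save("crop1",a)
E
```

```text
scene fin 143 [0.556 0.182 0.146] 0.158 mid [0.551 0.182] len 0.046 0.011 ang -7.0
 all [0.517 0.123 0.03 ] [0.586 0.238 0.158]
 rod 780 [ 0.6161 -0.2035] len 0.279 ang 19.7 0.173
 posts [ 0.736 -0.163  0.166] [ 0.501 -0.247  0.166]
top fin 91 [0.549 0.18  0.149] 0.159 mid [0.55 0.18] len 0.045 0.01 ang 174.8
 all [0.516 0.125 0.03 ] [0.585 0.239 0.159]
 rod 785 [ 0.6152 -0.2038] len 0.281 ang -160.2 0.176
 posts [ 0.503 -0.246  0.166] [ 0.724 -0.166  0.167]
```

View pics/crop1.png

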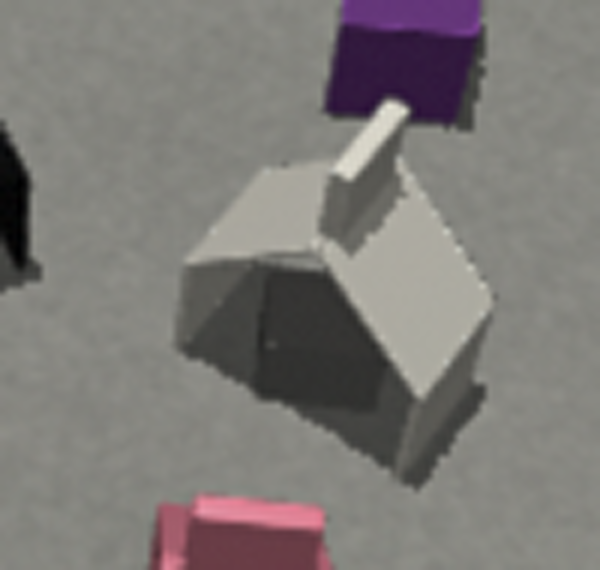

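The crop confirms the choice. The white hood has its fin from about (340,170) to (400,110) in the crop, is open towards the camera, and the grey block sits dark inside at (320,380).
Fin ≈ (0.5505, 0.181) at -6°. Rod middle ≈ (0.6157, -0.2035) at 19.8°.

```bash
cat > go.py <<'E'
import sys
from h import *
x,y,z,a=map(float,sys.argv[1:5]);s=manip.state();w,*v=s["tool_rot"];M=R.from_quat([*v,w]).as_matrix()
yaw=np.degrees(np.arctan2(M[1,0],M[0,0]));print("t",round(float(s["time"]),2),"pos",np.round(s["tool_pos"],4),"yaw",yaw.round(2),"tz",M[:,2].round(3),"w",round(float(s["gripper_width"]),3),"F",np.round(s["contact_force"],1),"gf",round(float(s["grasp_force"]),1))
print("shift in present tool axes",(M.T@(np.array([x,y,z])-s["tool_pos"])).round(4),"turn tool z",np.radians(((yaw-a)+180)%360-180).round(4))
E
python3 -m inch '[[[0,0,-0.02],[0,0,0.125],1],[[0,0,-0.02],[0,0,0.125],1],[[0,0,-0.02],[0,0,0.125],1],[[0,0,-0.02],[0,0,0.125],1]]'
python3 -m inch '[[[0.0135,-0.046,0],[0,0,0],1],[[0.0135,-0.046,0],[0,0,0],1],[[0.0135,-0.046,0],[0,0,0],1],[[0.0135,-0.046,0],[0,0,0],1],[[0.0135,-0.046,0],[0,0,0],1],[[0.0135,-0.046,0],[0,0,0],1],[[0.0135,-0.046,0],[0,0,0],1],[[0.0135,-0.046,0],[0,0,0],1]]'
python3 -m inch '[[[0.0135,-0.046,0],[0,0,0],1],[[0.0135,-0.046,0],[0,0,0],1],[[0.0135,-0.046,0],[0,0,0],1],[[0.0135,-0.046,0],[0,0,0],1],[[0.0135,-0.046,0],[0,0,0],1],[[0.0135,-0.046,0],[0,0,0],1],[[0.0135,-0.046,0],[0,0,0],1],[[0.0135,-0.046,0],[0,0,0],1]]'
python3 -m inch '[[[0,0,0],[0,0,0],1],[[0,0,0],[0,0,0],1]]'
python3 go.py 0.5505 0.181 0.22 -6
```

```text
time: 1.1
tool_pos: [0.2398, -0.5771, 0.3101]
tool_rot: [-0.0, 0.998, -0.056, -0.0]
contact_force: [0.2, -0.1, -0.2]
gripper_width: 0.995
grasp_force: 0.0
time: 1.9
tool_pos: [0.3865, -0.2209, 0.3096]
tool_rot: [0.0, 0.999, -0.053, 0.001]
contact_force: [1.1, -0.2, -0.2]
gripper_width: 0.999
grasp_force: 0.0
time: 2.7
tool_pos: [0.533, 0.134, 0.3096]
tool_rot: [0.0, 0.999, -0.053, 0.0]
contact_force: [1.1, -1.3, 0.3]
gripper_width: 0.998
grasp_force: 0.0
time: 2.9
tool_pos: [0.5326, 0.1327, 0.309]
tool_rot: [0.0, 0.999, -0.052, -0.0]
contact_force: [0.4, 0.2, -0.3]
gripper_width: 1.001
grasp_force: 0.0
t 2.9 pos [0.5326 0.1327 0.309 ] yaw -5.96 tz [-0.001 -0.001 -1.   ] w 1.001 F [ 0.4  0.2 -0.3] gf 0.0
shift in present tool axes [ 0.0129 -0.0499  0.089 ] turn tool z 0.0007
```

```bash
python3 -m inch '[[[0.013,-0.048,0],[0,0,0],1],[[0,-0.002,0.04],[0,0,0],1],[[0,0,0.04],[0,0,0],1],[[0,0,0.03],[0,0,0],1],[[0,0,0],[0,0,0],1],[[0,0,0],[0,0,0],1]]'
python3 - <<'E'
from h import *
for n in("scene","top"):
    p,d=manip.grab_frame(n);np.savez(f"g_{n}.npz",p=p,d=d)
a=np.load("g_scene.npz")["p"][150:290,290:430];b=np.load("g_top.npz")["p"][170:270,160:260]
save("close1",np.hstack([cv2.resize(x,(400,400),interpolation=2) for x in(a,b)]))
E
python3 go.py 0.5505 0.181 0.148 -6
```

```text
time: 3.5
tool_pos: [0.5509, 0.1791, 0.1999]
tool_rot: [0.0, 0.999, -0.054, -0.0]
contact_force: [0.1, 0.3, 1.6]
gripper_width: 1.001
grasp_force: 0.0
t 3.6 pos [0.5523 0.1797 0.2024] yaw -6.15 tz [ 0.005  0.001 -1.   ] w 1.002 F [ 0.5 -0.3  1.1] gf 0.0
shift in present tool axes [-0.0022 -0.001   0.0544] turn tool z -0.0026
```

View pics/close1.png

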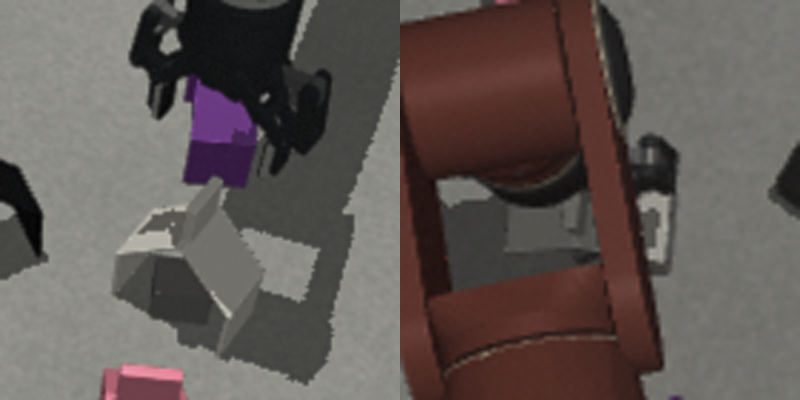

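The crop (left is the scene view) shows the fingers at (160,90) and (280,140) either side of the fin at (205,210), so the gripper is aligned. I'll go down and close.

```bash
python3 -m inch '[[[-0.001,-0.001,0.02],[0,0,0],1],[[0,0,0.02],[0,0,0],1],[[0,0,0.013],[0,0,0],1],[[0,0,0],[0,0,0],0],[[0,0,0],[0,0,0],0],[[0,0,0],[0,0,0],0],[[0,0,0],[0,0,0],0],[[0,0,0],[0,0,0],0]]'
python3 -m inch '[[[0,0,0],[0,0,0],0],[[0,0,0],[0,0,0],0],[[0,0,0],[0,0,0],0],[[0,0,0],[0,0,0],0]]'
python3 go.py 0.5505 0.181 0.33 -6
```

```text
time: 4.4
tool_pos: [0.5504, 0.1813, 0.1472]
tool_rot: [-0.0, 0.999, -0.053, 0.001]
contact_force: [-0.2, -0.9, 0.7]
gripper_width: 0.146
grasp_force: 0.0
time: 4.8
tool_pos: [0.5505, 0.1813, 0.1473]
tool_rot: [-0.0, 0.999, -0.053, 0.001]
contact_force: [-1.0, 0.1, 6.0]
gripper_width: 0.081
grasp_force: 59.1
t 4.8 pos [0.5505 0.1813 0.1473] yaw -6.08 tz [ 0.002  0.    -1.   ] w 0.081 F [-1.   0.1  6. ] gf 59.1
shift in present tool axes [ 0.0003  0.0003 -0.1827] turn tool z -0.0015
```

```bash
python3 -m inch '[[[0,0,-0.03],[0,0,0],0],[[0,0,-0.03],[0,0,0],0],[[0,0,-0.03],[0,0,0],0],[[0,0,-0.03],[0,0,0],0],[[0,0,-0.03],[0,0,0],0],[[0,0,-0.03],[0,0,0],0],[[0,0,-0.03],[0,0,0],0],[[0,0,-0.02],[0,0,0],0]]'
python3 - <<'E'
from h import *
for n in("scene","top"):
    p,d=manip.grab_frame(n);np.savez(f"k_{n}.npz",p=p,d=d)
save("lift",np.load("k_scene.npz")["p"][60:330,130:450],2)
for q in manip.look_for("scene","block_center"): print(np.round(q["point"],3),q["score"],proj("scene",q["point"]))
for n in("scene","top"):
    f=np.load(f"k_{n}.npz");W=cloud(n,f["d"]);m=(abs(W[...,0]-.55)<.07)&(abs(W[...,1]-.18)<.07)&(W[...,2]>.034)&(W[...,2]<.05)&(f["d"]>0)
    P=W[m];print(n,m.sum(),P.mean(0).round(4) if len(P) else 0, cv2.minAreaRect((P[:,:2]*1000).astype(np.float32)) if len(P) else 0)
E
python3 go.py 0.6157 -0.2035 0.377 19.8
```

```text
time: 5.6
tool_pos: [0.5499, 0.1813, 0.3773]
tool_rot: [-0.0, 0.999, -0.053, 0.0]
contact_force: [0.0, 0.7, -2.3]
gripper_width: 0.086
grasp_force: 58.9
[0.559 0.18  0.036] 0.64 [[353.24466986 250.12468311]]
[0.558 0.194 0.313] 0.39 [[377.69662033 171.45247267]]
scene 308 [0.5528 0.1794 0.0402] ((551.7532348632812, 178.57594299316406), (43.42768478393555, 49.2621955871582), 24.701007843017578)
top 28 [0.5461 0.1614 0.0394] ((551.8677978515625, 177.982421875), (59.03544998168945, 16.115692138671875), 68.91635131835938)
t 5.75 pos [0.5502 0.1814 0.3764] yaw -6.08 tz [ 0.001  0.    -1.   ] w 0.084 F [ 0.2 -0.6 -2.6] gf 58.9
shift in present tool axes [ 0.1059  0.3758 -0.0006] turn tool z -0.4517
```

View pics/lift.png

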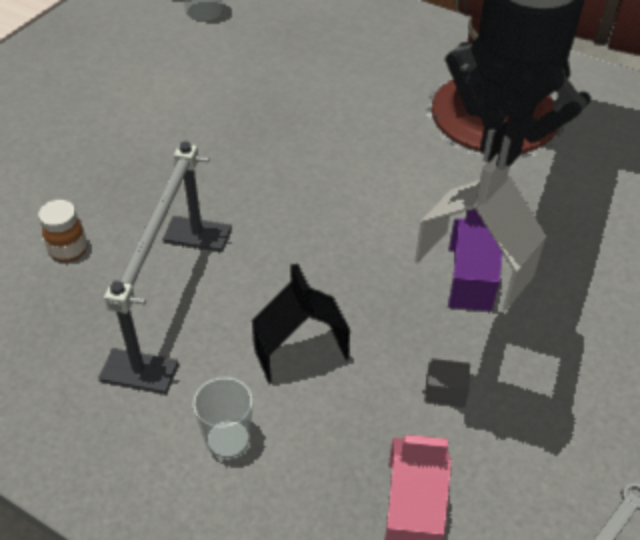

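The lift picture shows the hood hanging level in the gripper at (485,230) and the block left on the bench at (447,382). I'll move over the rod.

```bash
python3 -m inch '[[[0.0105,0.0375,0],[0,0,0],0],[[0.0105,0.0375,0],[0,0,0],0],[[0.0105,0.0375,0],[0,0,0],0],[[0.0105,0.0375,0],[0,0,0],0],[[0.0105,0.0375,0],[0,0,0],0],[[0.0105,0.0375,0],[0,0,0],0],[[0.0105,0.0375,0],[0,0,0],0],[[0.0105,0.0375,0],[0,0,0],0]]'
python3 -m inch '[[[0.0105,0.0375,0],[0,0,0],0],[[0.0105,0.0375,0],[0,0,0],0],[[0,0,0],[0,0,-0.113],0],[[0,0,0],[0,0,-0.113],0],[[0,0,0],[0,0,-0.113],0],[[0,0,0],[0,0,-0.113],0],[[0,0,0],[0,0,0],0],[[0,0,0],[0,0,0],0]]'
python3 go.py 0.6157 -0.2035 0.24 19.8
```

```text
time: 6.55
tool_pos: [0.6009, -0.1273, 0.3724]
tool_rot: [-0.001, 0.999, -0.053, -0.003]
contact_force: [1.0, 0.9, -1.4]
gripper_width: 0.086
grasp_force: 59.0
time: 7.35
tool_pos: [0.6141, -0.2025, 0.3737]
tool_rot: [-0.001, 0.985, 0.171, -0.002]
contact_force: [0.5, 1.6, -1.9]
gripper_width: 0.086
grasp_force: 59.0
t 7.35 pos [ 0.6141 -0.2025  0.3737] yaw 19.68 tz [-0.003  0.002 -1.   ] w 0.086 F [ 0.5  1.6 -1.9] gf 59.0
shift in present tool axes [0.0015 0.0018 0.1337] turn tool z -0.0021
```

```bash
python3 -m inch '[[[0.001,0.002,0.03],[0,0,0],0],[[0,0,0.03],[0,0,0],0],[[0,0,0.03],[0,0,0],0],[[0,0,0.03],[0,0,0],0],[[0,0,0.02],[0,0,0],0],[[0,0,0],[0,0,0],0]]'
python3 - <<'E'
from h import *
p,d=manip.grab_frame("scene")
save("overrod",p[90:290,120:300],3)
E
python3 go.py 0.6157 -0.2035 0.1995 19.8
```

```text
time: 7.95
tool_pos: [0.6137, -0.2031, 0.2305]
tool_rot: [-0.003, 0.985, 0.171, -0.004]
contact_force: [-0.4, 0.2, -2.5]
gripper_width: 0.085
grasp_force: 59.0
t 8.0 pos [ 0.6149 -0.2036  0.2334] yaw 19.75 tz [-0.005  0.002 -1.   ] w 0.087 F [-0.3  1.1 -1.8] gf 59.0
shift in present tool axes [0.0009 0.0003 0.0339] turn tool z -0.0009
```

View pics/overrod.png

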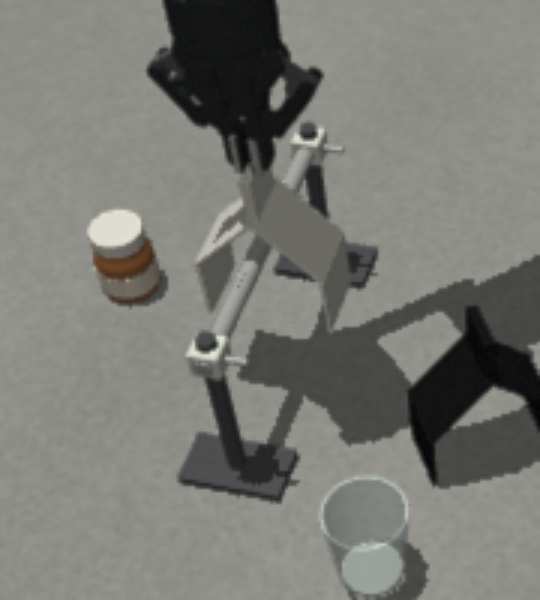

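The picture shows the hood astride the rod, with legs at (215,260) and (335,290) either side of it, well away from the clamps. I'll lower it.

```bash
python3 -m inch '[[[0,0,0.015],[0,0,0],0],[[0,0,0.01],[0,0,0],0],[[0,0,0.006],[0,0,0],0],[[0,0,0.003],[0,0,0],0],[[0,0,0],[0,0,0],0]]'
python3 go.py 0.6157 -0.2035 0.1975 19.8
```

```text
time: 8.5
tool_pos: [0.6161, -0.2042, 0.2018]
tool_rot: [-0.0, 0.985, 0.172, -0.0]
contact_force: [-0.4, -0.4, -2.1]
gripper_width: 0.083
grasp_force: 59.0
t 8.5 pos [ 0.6161 -0.2042  0.2018] yaw 19.81 tz [-0.001  0.    -1.   ] w 0.083 F [-0.4 -0.4 -2.1] gf 59.0
shift in present tool axes [-0.0001 -0.0008  0.0043] turn tool z 0.0001
```

```bash
python3 -m inch '[[[0,0,0.002],[0,0,0],0],[[0,0,0.002],[0,0,0],0],[[0,0,0],[0,0,0],0]]'
python3 -m inch '[[[0,0,0.001],[0,0,0],0],[[0,0,0],[0,0,0],0]]'
```

```text
time: 8.8
tool_pos: [0.6165, -0.2045, 0.1986]
tool_rot: [0.0, 0.985, 0.172, 0.0]
contact_force: [0.3, -0.5, -2.4]
gripper_width: 0.087
grasp_force: 59.0
time: 9.0
tool_pos: [0.6166, -0.2047, 0.198]
tool_rot: [0.001, 0.985, 0.172, 0.001]
contact_force: [0.7, -0.7, -0.5]
gripper_width: 0.086
grasp_force: 59.2
```

```bash
python3 -m inch '[[[0,0,0],[0,0,0],0.15],[[0,0,0],[0,0,0],0.3],[[0,0,0],[0,0,0],0.5],[[0,0,0],[0,0,0],0.5],[[0,0,0],[0,0,0],0.5],[[0,0,0],[0,0,0],0.5]]'
python3 -m inch '[[[0,0,-0.01],[0,0,0],0.5],[[0,0,-0.02],[0,0,0],0.5],[[0,0,-0.03],[0,0,0],0.5],[[0,0,-0.04],[0,0,0],0.5],[[0,0,-0.04],[0,0,0],0.5],[[0,0,0],[0,0,0],0.5]]'
python3 - <<'E'
from h import *
p,d=manip.grab_frame("scene")
for q in manip.look_for("scene","hood_grip"): print(np.round(q["point"],3),q["score"])
p2,d2=manip.grab_frame("top")
W=cloud("scene",d);m=(abs(W[...,0]-.616)<.07)&(abs(W[...,1]+.204)<.08)&(W[...,2]>.178)&(W[...,2]<.22);P=W[m];print(m.sum(),P.mean(0).round(3),P[:,2].max())
a=cv2.resize(p[90:290,120:300],(400,444),interpolation=2);b=cv2.resize(p[210:290,310:400],(400,356),interpolation=2);b=np.vstack([b,np.zeros((88,400,3),np.uint8)])
save("hung",np.hstack([a,b]))
E
python3 go.py 0.552 0.1785 0.3 19.8
```

```text
time: 9.6
tool_pos: [0.6162, -0.2043, 0.1973]
tool_rot: [-0.0, 0.985, 0.172, -0.0]
contact_force: [-0.2, 0.4, -0.7]
gripper_width: 0.498
grasp_force: 0.0
time: 10.2
tool_pos: [0.6185, -0.2053, 0.3472]
tool_rot: [0.004, 0.985, 0.172, 0.006]
contact_force: [0.4, -0.3, 0.4]
gripper_width: 0.502
grasp_force: 0.0
[ 0.618 -0.195  0.135] 0.92
[0.742 0.23  0.089] 0.8
[ 0.608 -0.009  0.083] 0.7
[0.393 0.136 0.086] 0.68
141 [ 0.622 -0.202  0.196] 0.20656928167288277
t 10.35 pos [ 0.6162 -0.2043  0.3376] yaw 19.81 tz [ 0. -0. -1.] w 0.499 F [-0.2  0.4  0.6] gf 0.0
shift in present tool axes [ 0.0694 -0.3819  0.0375] turn tool z 0.0002
```

View pics/hung.png

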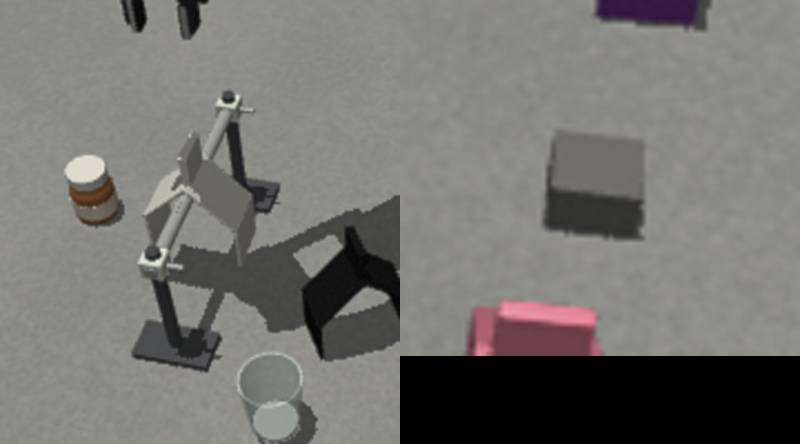

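Left panel: the hood hangs on the rod at (195,180), let go. Right panel: the block at (600,180), showing its top, front and a sliver of its left side, all solid, so the hole is on a hidden side. I'll fit the block's footprint from the top view.

```bash
python3 - <<'E'
from h import *
vis=[]
for n in("scene","top"):
    K,r,t=cam(n);print(n,"campos",(-r.T@t).round(3))
    p,d=manip.grab_frame(n);np.savez(f"b_{n}.npz",p=p,d=d);W=cloud(n,d)
    bb=(abs(W[...,0]-.55)<.06)&(abs(W[...,1]-.18)<.06)&(d>0)
    for lo,hi in((.03,.05),(.008,.03)):
        m=bb&(W[...,2]>lo)&(W[...,2]<hi);P=W[m];print(n,lo,m.sum(),P.mean(0).round(4),cv2.minAreaRect((P[:,:2]*1000).astype(np.float32)))
    if n=="scene":
        P=W[bb&(W[...,2]>.01)&(W[...,2]<.03)];np.save("side.npy",P)
        q=P[:,:2]-P[:,:2].mean(0);print("front dir",np.degrees(np.arctan2(*np.linalg.svd(q,full_matrices=False)[2][0][::-1])))
    u=proj(n,[.552,.1785,.03])[0].astype(int);vis.append(cv2.resize(p[u[1]-25:u[1]+25,u[0]-25:u[0]+25],(400,400),interpolation=2))
save("blk",np.hstack(vis))
E
```

```text
scene campos [1.153 0.355 0.898]
scene 0.03 327 [0.5536 0.1797 0.0397] ((551.6190795898438, 178.53750610351562), (43.93535614013672, 49.48341751098633), 24.61389923095703)
scene 0.008 115 [0.5685 0.1849 0.019 ] ((567.5352783203125, 178.0605010986328), (59.315982818603516, 26.911279678344727), 81.41492462158203)
front dir 107.36478086644317
top campos [0.347 0.021 1.443]
top 0.03 256 [0.5502 0.1799 0.04  ] ((551.0404663085938, 179.86212158203125), (40.494361877441406, 49.783607482910156), 24.42832374572754)
top 0.008 29 [0.5391 0.175  0.0173] ((548.825927734375, 197.7384796142578), (58.93191146850586, 119.24757385253906), 29.633216857910156)
```

View pics/blk.png

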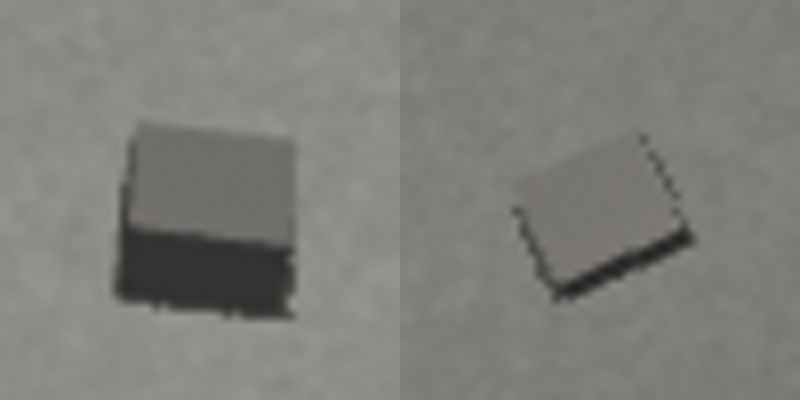

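The block's centre is ≈ (0.551, 0.179) and its long axis lies at 114.5°/-65.5°. The dark robot-facing side at (620,265), top panel, is a long face, so the hole is in one of the two end faces, both seen only edge-on. I'll grasp across the 40 mm faces and show the ends to a camera.

```bash
python3 go.py 0.5512 0.179 0.24 -65.5; python3 -c "
from h import *
print(np.round(manip.state()['joint_pos'],3))"
```

```text
t 10.45 pos [ 0.6156 -0.204   0.3353] yaw 19.81 tz [-0.003  0.001 -1.   ] w 0.5 F [0.5 1.  0.5] gf 0.0
shift in present tool axes [ 0.0695 -0.382   0.096 ] turn tool z 1.489
[-0.435  0.069  1.421 -0.     1.654  0.79 ]
```

```bash
python3 -m inch '[[[0.0087,-0.0477,0],[0,0,0],0.8],[[0.0087,-0.0477,0],[0,0,0],0.8],[[0.0087,-0.0477,0],[0,0,0],1],[[0.0087,-0.0477,0],[0,0,0],1],[[0.0087,-0.0477,0],[0,0,0],1],[[0.0087,-0.0477,0],[0,0,0],1],[[0.0087,-0.0477,0],[0,0,0],1],[[0.0087,-0.0477,0],[0,0,0],1]]'
python3 -m inch '[[[0,0,0.02],[0,0,-0.138],1],[[0,0,0.02],[0,0,-0.138],1],[[0,0,0.02],[0,0,-0.138],1],[[0,0,0.02],[0,0,-0.138],1],[[0,0,0.02],[0,0,-0.138],1],[[0,0,0.02],[0,0,-0.138],1],[[0,0,0.02],[0,0,-0.138],1],[[0,0,0.02],[0,0,-0.138],1]]'
python3 -m inch '[[[0,0,0.02],[0,0,-0.138],1],[[0,0,0.02],[0,0,-0.138],1],[[0,0,0],[0,0,-0.138],1],[[0,0,0],[0,0,-0.138],1],[[0,0,0],[0,0,0],1],[[0,0,0],[0,0,0],1]]'
python3 go.py 0.5512 0.179 0.03 114.5
```

```text
time: 11.25
tool_pos: [0.551, 0.18, 0.3353]
tool_rot: [0.0, 0.985, 0.172, -0.002]
contact_force: [0.9, 0.6, 0.7]
gripper_width: 0.998
grasp_force: 0.0
time: 12.05
tool_pos: [0.5511, 0.178, 0.1744]
tool_rot: [-0.001, 0.747, 0.665, -0.001]
contact_force: [-0.3, -0.0, 0.1]
gripper_width: 0.998
grasp_force: 0.0
time: 12.65
tool_pos: [0.5516, 0.1782, 0.1361]
tool_rot: [-0.001, 0.541, 0.841, -0.001]
contact_force: [-0.8, 1.2, 0.2]
gripper_width: 1.001
grasp_force: 0.0
t 12.65 pos [0.5516 0.1782 0.1361] yaw 114.53 tz [-0.002 -0.    -1.   ] w 1.001 F [-0.8  1.2  0.2] gf 0.0
shift in present tool axes [0.0009 0.0002 0.1061] turn tool z 0.0005
```

```bash
python3 -m inch '[[[0,0,0.03],[0,0,0],1],[[0,0,0.03],[0,0,0],1],[[0,0,0.026],[0,0,0],1],[[0,0,0.02],[0,0,0],1],[[0,0,0],[0,0,0],0],[[0,0,0],[0,0,0],0],[[0,0,0],[0,0,0],0],[[0,0,0],[0,0,0],0]]'
python3 -m inch '[[[0,0,0],[0,0,0],0],[[0,0,0],[0,0,0],0],[[0,0,0],[0,0,0],0]]'
```

```text
time: 13.45
tool_pos: [0.554, 0.1786, 0.0337]
tool_rot: [0.001, 0.54, 0.842, 0.001]
contact_force: [0.0, 0.3, -0.0]
gripper_width: 0.435
grasp_force: 60.2
time: 13.75
tool_pos: [0.5541, 0.1786, 0.0336]
tool_rot: [0.001, 0.54, 0.842, 0.001]
contact_force: [-0.5, -1.3, 7.0]
gripper_width: 0.434
grasp_force: 60.9
```

```bash
python3 -m inch '[[[0,0,-0.02],[0,0,0],0],[[0,0,-0.03],[0,0,0],0],[[0,0,-0.04],[0,0,0],0],[[0,0,-0.04],[0,0,0.143],0],[[0,0,-0.04],[0,0,0.143],0],[[0,0,-0.04],[0,0,0.143],0],[[0,0,-0.04],[0,0,0.143],0],[[0,0,-0.03],[0,0,0.143],0]]'
python3 -m inch '[[[0,0,0],[0,0,0.143],0],[[0,0,0],[0,0,0.143],0],[[0,0,0],[0,0,0.143],0],[[0,0,0],[0,0,0.143],0],[[0,0,0],[0,0,0.143],0],[[0,0,0],[0,0,0.143],0],[[0,0,0],[0,0,0.143],0],[[0,0,0],[0,0,0],0]]'
python3 go.py 0.554 0.1786 0.31 17.9
python3 - <<'E'
from h import *
p,d=manip.grab_frame("scene")
u=proj("scene",manip.state()["tool_pos"])[0].astype(int);print(u)
save("end",cv2.resize(p[u[1]-50:u[1]+60,u[0]-55:u[0]+55],(500,500),interpolation=2))
E
```

```text
time: 14.55
tool_pos: [0.5525, 0.1784, 0.3143]
tool_rot: [0.001, 0.802, 0.597, 0.001]
contact_force: [1.0, 0.2, -1.2]
gripper_width: 0.437
grasp_force: 60.4
time: 15.35
tool_pos: [0.552, 0.1783, 0.3108]
tool_rot: [0.0, 0.99, 0.142, -0.0]
contact_force: [0.2, 0.1, -1.6]
gripper_width: 0.433
grasp_force: 60.4
t 15.35 pos [0.552  0.1783 0.3108] yaw 16.38 tz [-0.001 -0.    -1.   ] w 0.433 F [ 0.2  0.1 -1.6] gf 60.4
shift in present tool axes [0.002  0.0002 0.0008] turn tool z -0.0264
[371 167]
```

View pics/end.png

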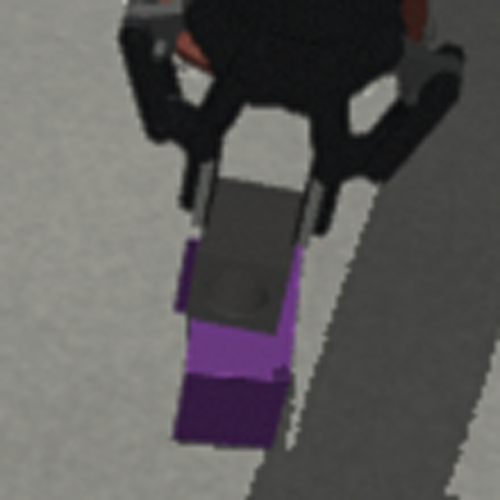

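The block is in the gripper at (245,255), with a faint dark ellipse at (240,290) on the end facing the camera. I'll confirm the hole by depth.

```bash
python3 - <<'E'
from h import *
p,d=manip.grab_frame("scene");W=cloud("scene",d);s=manip.state();w,*v=s["tool_rot"];M=R.from_quat([*v,w]).as_matrix()
T=(W-s["tool_pos"])@M
m=(abs(T[...,1])<.022)&(abs(T[...,0])<.035)&(T[...,2]>-.02)&(T[...,2]<.034)&(d>0)
Q=T[m]
for z in np.arange(-.016,.034,.006):
    k=abs(Q[:,2]-z)<.003
    print(z.round(3),[ (round(float(Q[k&(abs(Q[:,1]-y)<.004)][:,0].max()),3) if (k&(abs(Q[:,1]-y)<.004)).any() else None, round(float(np.median(Q[k&(abs(Q[:,1]-y)<.004)][:,0])),3) if (k&(abs(Q[:,1]-y)<.004)).any() else None) for y in(-.016,-.008,0,.008,.016)])
E
```

```text
-0.016 [(0.012, 0.011), (None, None), (None, None), (None, None), (0.006, 0.006)]
-0.01 [(0.029, 0.009), (0.028, 0.006), (0.028, 0.006), (0.024, 0.002), (0.029, 0.006)]
-0.004 [(0.028, 0.012), (0.029, 0.007), (0.029, 0.006), (0.029, 0.009), (0.028, 0.011)]
0.002 [(0.029, 0.027), (0.028, 0.027), (0.027, 0.027), (0.03, 0.027), (0.029, 0.028)]
0.008 [(0.029, 0.027), (None, None), (None, None), (None, None), (0.029, 0.027)]
0.014 [(0.028, 0.027), (0.025, 0.025), (None, None), (None, None), (0.028, 0.027)]
0.02 [(0.027, 0.026), (0.028, 0.02), (0.018, 0.017), (0.027, 0.02), (0.028, 0.026)]
0.026 [(0.029, 0.027), (0.028, 0.02), (0.029, 0.017), (0.028, 0.017), (0.029, 0.027)]
0.032 [(0.028, 0.026), (0.028, 0.027), (0.028, 0.028), (0.028, 0.026), (0.029, 0.028)]
```

The end face lies at x = 27 mm, with deeper or no readings in its centre, so the hole is in the +tool-x end. I'll raise, move out a little, then pitch +90° about tool y.

```bash
python3 -m inch '[[[0.02,0,-0.03],[0,0,0],0],[[0.02,0,-0.03],[0,0,0],0],[[0.02,0,-0.03],[0,0,0],0],[[0.02,0,-0.03],[0,0,0],0],[[0.02,0,-0.03],[0,0,0],0],[[0.02,0,-0.03],[0,0,0],0],[[0,0,0],[0,0,0],0]]'
python3 -m inch '[[[0,0,0],[0,0.143,0],0],[[0,0,0],[0,0.143,0],0],[[0,0,0],[0,0.143,0],0],[[0,0,0],[0,0.143,0],0],[[0,0,0],[0,0.143,0],0],[[0,0,0],[0,0.143,0],0],[[0,0,0],[0,0.143,0],0],[[0,0,0],[0,0.143,0],0]]'
python3 -m inch '[[[0,0,0],[0,0.143,0],0],[[0,0,0],[0,0.143,0],0],[[0,0,0],[0,0.143,0],0],[[0,0,0],[0,0,0],0],[[0,0,0],[0,0,0],0],[[0,0,0],[0,0,0],0]]'
python3 - <<'E'
from h import *
s=manip.state();w,*v=s["tool_rot"];print(R.from_quat([*v,w]).as_matrix().round(3),s["joint_pos"].round(3) if hasattr(s["joint_pos"],'round') else s["joint_pos"])
o=[]
for n in("scene","top"):
    p,d=manip.grab_frame(n);u=proj(n,np.array(s["tool_pos"]))[0].astype(int);print(u);o.append(cv2.resize(p[max(u[1]-50,0):u[1]+50,u[0]-50:u[0]+50],(400,400),interpolation=2))
    for q in manip.look_for(n,"hood_grip")[:4]: print(n,np.round(q["point"],3),q["score"])
    W=cloud(n,d);m=(abs(W[...,0]-.616)<.07)&(abs(W[...,1]+.204)<.08)&(W[...,2]>.178)&(W[...,2]<.24);print("fin",W[m].mean(0),W[m][:,2].max())
save("fin",np.hstack(o))
E
```

```text
time: 16.15
tool_pos: [0.6696, 0.2125, 0.4955]
tool_rot: [-0.0, 0.99, 0.143, 0.004]
contact_force: [-0.5, 0.0, -1.8]
gripper_width: 0.433
grasp_force: 60.5
time: 16.95
tool_pos: [0.6659, 0.2118, 0.4897]
tool_rot: [-0.077, 0.831, 0.12, 0.537]
contact_force: [0.3, 0.9, -1.3]
gripper_width: 0.434
grasp_force: 60.6
time: 17.55
tool_pos: [0.6663, 0.223, 0.4946]
tool_rot: [-0.106, 0.748, 0.122, 0.644]
contact_force: [-0.3, 0.5, -0.5]
gripper_width: 0.429
grasp_force: 60.7
[[ 0.142  0.319  0.937]
 [ 0.047 -0.948  0.315]
 [ 0.989 -0.001 -0.149]] [ 0.146 -0.473  2.02   0.794  0.249  0.766]
[385 134]
scene [0.392 0.138 0.08 ] 0.97
scene [ 0.611 -0.01   0.086] 0.95
scene [0.741 0.23  0.088] 0.59
scene [ 0.619 -0.193  0.135] 0.57
fin [ 0.62157287 -0.20246551  0.1954957 ] 0.20758889969824337
[160 133]
top [0.592 0.002 0.088] 0.98
top [ 0.613 -0.191  0.138] 0.79
top [0.681 0.202 0.075] 0.67
fin [ 0.61584017 -0.20374426  0.19807657] 0.20777687221480845
```

View pics/fin.png

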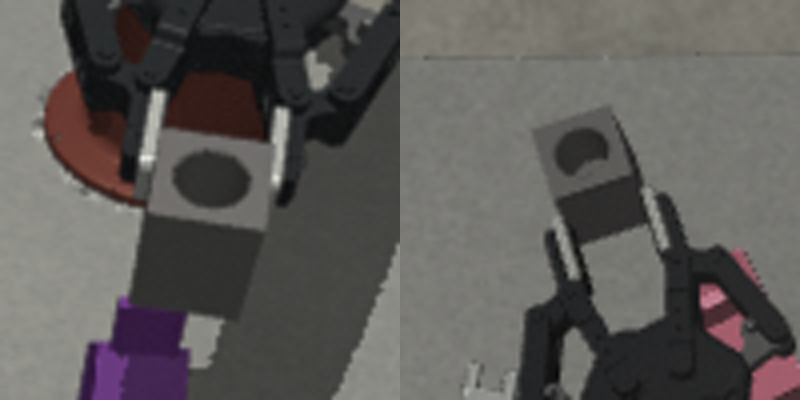

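Both panels show the block held with the open hole up (scene (210,180), top (580,150)), with 0.15 rad of tilt left. I'll raise a little and take out the rest.

```bash
python3 -m inch '[[[0.03,0,0],[0,0,0],0],[[0.03,0,0],[0,0,0],0],[[0.03,0,0],[0,0,0],0],[[0,0,0],[0,0.07,0],0],[[0,0,0],[0,0.07,0],0],[[0,0,0],[0,0,0],0],[[0,0,0],[0,0,0],0],[[0,0,0],[0,0,0],0]]'
python3 - <<'E'
from h import *
s=manip.state();w,*v=s["tool_rot"];M=R.from_quat([*v,w]).as_matrix();print(M.round(3),np.round(s["joint_pos"],3),np.round(s["joint_vel"],3))
p,d=manip.grab_frame("scene");W=cloud("scene",d);T=(W-s["tool_pos"])@M
m=(abs(T[...,1])<.019)&(T[...,0]>.021)&(T[...,0]<.035)&(abs(T[...,2]-.01)<.03)&(d>0);P=W[m];n=np.linalg.svd(P-P.mean(0),full_matrices=False)[2][2];print(m.sum(),"top-face normal",n.round(3))
E
```

```text
time: 18.55
tool_pos: [0.679, 0.2285, 0.5843]
tool_rot: [-0.115, 0.708, 0.117, 0.687]
contact_force: [-0.2, 0.5, -1.6]
gripper_width: 0.433
grasp_force: 60.7
[[ 0.029  0.323  0.946]
 [ 0.009 -0.946  0.323]
 [ 1.    -0.001 -0.03 ]] [ 0.15  -0.457  1.917  0.912  0.227  0.667] [ 0.002 -0.002 -0.006  0.017 -0.002 -0.019]
665 top-face normal [-0.059 -0.017 -0.998]
```

Tilt is about 0.06 rad, the block is steady, and the hood is hanging with its fin top at 0.207 m. Handing in.

```bash
python3 -c "
from plant import manip
print(manip.job_done())"
```

```text
the job is handed in; nothing more can be done
None
```

I handed the job in at about 18.6 s: the white hood hangs astride the rod by itself, and the gripper holds the block about 0.58 m up with its hole end up, tilted about 0.06 rad. The judge's verdict was not shown to me.

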